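# Clamp a jar with the fold-out crank

### The arm

A 6-joint arm with a two-finger parallel gripper is mounted at the origin on a cart in front of the work surface, level with it; the furniture and walls round the work are solid. World frame = base frame: x ahead of the robot, y to its left, z up, the work surface at z = 0. Lengths are in m, angles in rad, forces in N, time in s.
With the tool pointing down it reaches from about 0.35 to 0.8 m from the base axis. Payload 7.3 kg.
Tool frame: the origin (TCP) lies at the very end of the fingers, on their centre line; the grasp point (between the pads) lies 19 mm behind it (robot.pinch_z is the distance from the TCP to the grasp point, in m); z points along the fingers, y is the line along which they close (so a half turn about z gives the same grasp; the last joint's range is limited). The gripper opens to 85 mm and grips with 20 to 120 N. Pads are 22 mm wide; open, the fingers measure 114 mm over their backs; the gripper's body (76 mm by 85 mm) begins 54 mm behind the grasp point. The pads swing forward as they close: fully open they stand 13 mm farther back than shut.
Start: joints at [-1.363, 0.342, 1.524, -0, 1.275, -0.146], TCP at [0.182, -0.492, 0.231] pointing down, gripper open.
Joint ranges: [-2.53, 2.53], [-0.77, 2.02], [0.04, 2.7], [-1, 4.14], [0.28, 2.66], [-3.11, 3.11]. Speed limits (rad/s): [2.57, 2.57, 3.14, 3.14, 3.14, 3.14].

### API

Orientations are given as a unit quaternion [w, x, y, z].
In Python, from bench import robot gives the robot as it stands.
- The arm moves only by the tool carry_out, never from a script. Its argument "increments" is a list of rows, each an object with "angular": the turn, a rotation vector about the world's x, y, z in degrees, a list of three; "dp": the shift along the world's x, y, z in mm, a list of three; "hand": the opening, from 0 (shut) to 1 (fully open). A call has 1 to 5 rows; each row is the pose to reach, as a shift and turn from the pose commanded when the call began; what a row does not reach only later rows make up. A row lasts 1/10 s, in which the tool goes at most 50 mm and 8.59 degrees, less where a joint would pass 70% of its speed; a pose out of reach is approached as far as the arm can. A call with a gripper value outside its range is refused whole. The fingers move at their own pace and stop on an object; the grip force is fixed at half the most. Time passes only in rows, so rows that repeat a pose let the fingers close. It gives the time, the measured TCP pose, the force, the opening and the grip force at its end, in the units of the state.
- robot.sense(): the state, without advancing time (a new reading comes with each control period).
- robot.grab_frame(name): name is "scene" or "side" or "wrist"; returns the picture (480x640x3 uint8, red, green, blue); there is no depth.
- robot.camera_info(name): a dict with "intrinsics" (3x3 intrinsics, pixels), "cam_to_world" (4x4, takes a point from camera to world coordinates); the wrist camera has in their place "hand_eye" (4x4, takes a point from camera to tool coordinates, whose origin is the TCP and whose axes are the flange's). Camera axes: x right, y down, z forward; pixel columns grow to the right and rows downward; lengths in m; the calibration is good to about 2 mm. A picture is of the moment at which its call begins: read the wrist's pose just before it. camera_info takes no time and is no camera call.
- robot.job_done(): hands the job in; it is judged then, once.
Trained networks look in the newest picture that a camera, given by its name, has taken for a name from the list of things; names that differ only in an ending like _2 or _b are one class to them, and where a whole thing is asked for, a point or a joint stands for the part that bears it (a point fixed in the world has none). Each returns a list of dicts, best first, with "confidence" (0 to 1); they miss things now and then, are a little off and sometimes report something else, mostly with a low value. They report only what shows in the picture. A call takes as long as a camera call. They do not tell look-alikes from the thing itself.
- robot.recognise(camera, thing): "rect" ([centre column, centre row, width, height] in pixels, round what is visible of it).
- robot.cut_out(camera, thing): "pixels" (480x640 bool, what is visible of it) and "rect" ([centre column, centre row, width, height] in pixels, round what is visible of it).
- robot.tip_of(camera, thing): "position" ([column, row] in pixels: a listed point, or the origin of a listed thing).
The state is a dict: "time_s": time; "qpos": joint angles; "qd": joint speeds; "effort": joint torques, N m; "position": TCP position; "eef_rot": TCP orientation; "force": force on the tool from outside, world axes, zero at the start; "moment": the same for the moment, N m; "finger_gap": finger opening in m; "grasp_force": force on a finger pad.
Only numpy, scipy, OpenCV 4.12 (cv2) and the standard library are available. Lean on these libraries where they do the work, as an engineer would, in place of code of your own. Each camera call takes 0.05 s, during which the arm holds its last target. There are 200 camera calls.

### The job

The jar stands loosely between the jaws of the jar clamp. Swing the clamp's folded red crank handle up until it stands upright, turn the crank clockwise with the handle out until the jaws hold the jar firmly (about 30 N, never above 55 N, or the glass may crack), then fold the handle flat again over its arm and let go, with the jar still firmly held and upright. Leave the cup and the dish where they are.

Things in the scene. Friction and masses are not known exactly. Their poses are not given: they have to be found in the camera images.
- clamp: Jar clamp fixed to the table: grey bed (x = -57 to 205 mm, 92 mm wide, 14 mm thick), white gearbox (100 x 86 mm, top at z = 78 mm) with the crank on it, sliding steel jaw, and a fixed white jaw (72 mm high) at the far end. Origin on the table under the crank's vertical axis; x runs level along the bed towards the fixed jaw, z up.
- fixed_face (a point): Centre of the fixed jaw's rubber face (70 x 44 mm), 44 mm above the table, 165 mm along the clamp's x. With the crank at 0 the sliding jaw's face is 97 mm from it.
- crank (a joint): Turn of the crank about the vertical axis through the clamp's origin, rad. At 0 the arm points along the clamp's -x. It grows as the crank turns clockwise seen from above, which closes the jaw by 6 mm per rad; the jar is gripped somewhere between 3.8 and 6 rad. Range -1.2 to 7.5. It is self-locking: it stays where it is left.
- crank_hub (a point): Centre of the crank's hub on its axis, 104 mm above the table. The gears rub: 0.30 Nm turn the crank freely (5 N across the arm at the handle, 60 mm out). Each newton of squeeze on the jar adds 0.006 Nm, so 30 N of squeeze adds 3 N at the handle. Once both jaws touch the jar, the squeeze grows by roughly 40 to 100 N per rad of crank.
- handle (a joint): Fold of the red handle about the level pivot at the arm's outer end, rad: 0 = folded flat over the arm, pointing at the crank's axis; 1.571 = upright, its stop. It stays where it is left; the stiff pivot needs about 0.10 Nm (2.4 N at 42 mm from the pivot).
- handle_pivot (a point): The handle's pivot at the outer end of the crank arm, 60 mm from the crank's axis, 130 mm above the table. Turns with the crank: x points level outwards along the arm, y is the pivot's axis (level, across the arm), z up. The arm beneath the folded handle is 10 mm wide, its top at 112 mm; two ears, 25 mm wide overall, hold the pivot and reach 7 mm inward of it.
- handle_tip (a point): Free end of the handle, 55.5 mm from the pivot. The red sleeve is 15 mm thick, from 7.5 to 52.5 mm from the pivot, and spins freely about its own length, so the hand need not turn with the crank. Folded, its centre line is 130 mm above the table, with nothing beside it above the gearbox top; it can be pinched from above across its thickness.
- jaw: The sliding steel jaw, 78 mm wide, with a sprung ribbed rubber pad (joined to it) facing the jar. Its origin lies on the clamp's origin when the crank is at 0 and moves along the clamp's x as the jaw closes.
- pad_face (a point): Centre of the sliding jaw's rubber pad, on its face (70 x 44 mm), 44 mm above the table; the pad gives a little under load.
- jar: Glass jar with a dark brown lid, out of round: between the jaws it measures 66 to 74 mm, depending on how it is turned. 90 mm high, standing loose on the bed between the jaws (top 104 mm above the table); origin at the centre of its underside, z up.
- cup: Small white cup with a handle, 58 x 82 mm, 50 mm high, standing on the table; origin at the centre of its underside. A bystander.
- dish: White ribbed baking dish (ramekin), 78 mm across, 42 mm high, standing on the table; origin at the centre of its underside. A bystander.
Things that resemble listed ones, but are neither listed nor needed, are in the scene too. What is shaped like the jar but green or purple is not meant.

How it is judged:
On the way, in this order (a step that is already met when the one before it is completed fails the run):
1. the handle stands upright, with the jar not yet squeezed (value of joint handle above 1.4 rad and contact force between jaw and jar below 8 N), for 0.2 s.
2. the crank, with the handle out, squeezes the jar firmly (more than 15 N) (value of joint handle above 1.2 rad and contact force between jaw and jar above 15 N), for 0.2 s.
At the end, for the whole second after the job is handed in: The handle lies folded within 0.15 rad of flat, the sliding jaw squeezes the jar with 14 to 55 N, the jar is upright within 0.1 rad and at rest, and the crank stands still (value of joint handle below 0.15 rad and contact force between jaw and jar between 14 and 55 N and angle between jar's own z axis and vertical below 0.1 rad and linear speed of jar below 0.02 m/s and velocity of joint crank between -0.05 and 0.05 rad/s); the robot touches nothing.
It fails at once if the jar is squeezed with more than 55 N (contact force between jaw and jar above 55 N).
It fails at once if the jar is tipped or lifted out (angle between jar's own z axis and vertical above 0.25 rad or height (world z) of jar above 0.04 m).
It fails at once if the cup or the dish is moved by more than 30 mm (distance of any of cup, dish from where it was at the start of the episode above 0.03 m).
It also fails if it takes over 72 s, if anything falls off the work surface, if the arm or the gripper's body presses on something with over 40 N, if the wrist force passes 120 N, or if a joint passes its speed limit or range.

## Working session

There is one attempt and no reset: what is moved stays moved. The work goes in short steps, Python scripts to look and compute and a tool call to move; the robot and the scene stay as the last step left them, time stands still between calls to the robot, and variables do not carry over. Pictures are saved under pics/ and viewed, at most 10 in all, crops included, and the job is handed in when it is done.

Besides the shell and the picture viewer there is one more tool, called after "Call:" by a JSON object that holds its "method" and its "body". carry_out: Moves the arm, as the interface text tells. Its arguments: {"type":"object","properties":{"increments":{"type":"array","items":{"type":"object","properties":{"angular":{"type":"array","items":{"type":"number"}},"dp":{"type":"array","items":{"type":"number"}},"hand":{"type":"number"}}}}},"required":["increments"]}

```bash
mkdir -p pics
cat > h.py <<'E'
import numpy as np, cv2
from bench import robot
from scipy.spatial.transform import Rotation as R
def cam(name,s=None):
    i=robot.camera_info(name);K=np.array(i["intrinsics"])
    if "cam_to_world" in i: return K,np.array(i["cam_to_world"])
    s=s or robot.sense();T=np.eye(4);q=s["eef_rot"]
    T[:3,:3]=R.from_quat([q[1],q[2],q[3],q[0]]).as_matrix();T[:3,3]=s["position"]
    return K,T@np.array(i["hand_eye"])
def ray(name,p,s=None):
    K,T=cam(name,s);d=T[:3,:3]@np.linalg.inv(K)@[p[0],p[1],1];return T[:3,3],d/np.linalg.norm(d)
def atz(name,p,z,s=None):
    o,d=ray(name,p,s);return o+d*(z-o[2])/d[2]
def tri(rays):
    A=sum(np.eye(3)-np.outer(d,d) for o,d in rays);b=sum((np.eye(3)-np.outer(d,d))@o for o,d in rays)
    x=np.linalg.solve(A,b);return x,[np.linalg.norm(np.cross(x-o,d)) for o,d in rays]
def proj(name,X,s=None):
    K,T=cam(name,s);c=T[:3,:3].T@(np.array(X)-T[:3,3]);p=K@c;return p[:2]/p[2]
def snap(name,f=None):
    im=robot.grab_frame(name)
    if f: cv2.imwrite("pics/"+f,im[:,:,::-1])
    return im
E
python3 - <<'E'
from h import *
np.set_printoptions(precision=4,suppress=True)
print(robot.pinch_z,robot.sense())
ims={}
for c in("scene","side"):
    ims[c]=snap(c);print(c,cam(c)[1][:3])
    for t in("crank_hub","handle_pivot","handle_tip","fixed_face","pad_face","clamp","jar","cup","dish"):
        print(c,t,[(np.round(r["position"],1).tolist(),round(r["confidence"],2)) for r in robot.tip_of(c,t)][:3])
cv2.imwrite("pics/a.png",cv2.resize(np.vstack([ims["scene"],ims["side"]]),None,fx=.62,fy=.62,interpolation=cv2.INTER_AREA)[:,:,::-1])
E
```

```text
0.0187 {'time_s': 0.0, 'qpos': array([-1.363 ,  0.3427,  1.5251, -0.    ,  1.2754, -0.146 ]), 'qd': array([-0.0001, -0.0016, -0.0003, -0.0007, -0.0009, -0.0009]), 'effort': array([ -0.0006, -43.3675, -24.6023,  -0.0002,   0.0078,   0.    ]), 'position': array([ 0.1818, -0.4921,  0.2306]), 'eef_rot': array([-0.0008,  0.9844,  0.176 , -0.    ]), 'force': array([ 0.916 , -0.3841,  0.3937]), 'moment': array([-0.0264, -0.0192,  0.0706]), 'grasp_force': 0.0, 'finger_gap': 0.0854059803414081}
scene [[-0.8342 -0.3648  0.4136  0.0194]
 [-0.5514  0.5673 -0.6117  0.6712]
 [-0.0115 -0.7383 -0.6744  0.8791]]
scene crank_hub [([272.6, 250.8], 0.84)]
scene handle_pivot [([261.9, 260.8], 0.8)]
scene handle_tip [([270.6, 241.9], 0.7)]
scene fixed_face [([308.5, 223.3], 0.94)]
scene pad_face [([292.1, 251.3], 0.53)]
scene clamp [([280.8, 286.2], 0.9)]
scene jar [([357.5, 214.7], 0.73), ([366.6, 273.1], 0.58), ([298.3, 247.3], 0.55)]
scene cup [([418.8, 231.2], 0.72)]
scene dish []
side [[-0.9764 -0.122   0.1784  0.3285]
 [-0.2153  0.6192 -0.7551  0.7167]
 [-0.0183 -0.7757 -0.6309  0.7385]]
side crank_hub [([277.6, 263.7], 0.76)]
side handle_pivot [([278.2, 274.5], 0.68)]
side handle_tip [([276.5, 253.5], 0.75), ([282.7, 259.7], 0.63)]
side fixed_face [([283.8, 235.6], 0.77)]
side pad_face []
side clamp [([282.2, 296.5], 0.88)]
side jar [([319.1, 217.8], 0.93), ([286.7, 262.0], 0.74), ([283.9, 235.4], 0.74)]
side cup [([380.4, 225.7], 0.62)]
side dish [([296.9, 375.2], 0.61)]
```

View pics/a.png

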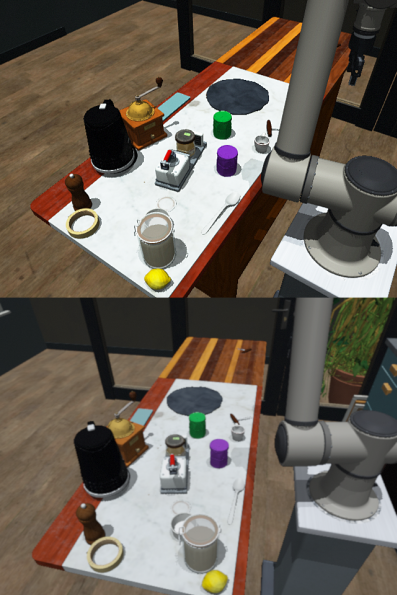

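The picture shows the clamp with its red handle at scene (272,250) and side (277,262) in full-size pixels. The brown-lidded jar stands in the clamp at scene (298,225). The green (357,200) and purple (366,258) cans are look-alikes. The dish at side (296,375) is half hidden by a big pot, and the cup is at scene (420,230).

Run:
```python
from h import *
np.set_printoptions(precision=4,suppress=True)
P={"crank_hub":([272.6,250.8],[277.6,263.7]),"handle_pivot":([261.9,260.8],[278.2,274.5]),"handle_tip":([270.6,241.9],[276.5,253.5]),"fixed_face":([308.5,223.3],[283.8,235.6]),"clamp":([280.8,286.2],[282.2,296.5]),"cup":([418.8,231.2],[380.4,225.7]),"jar":([298.3,247.3],[286.7,262.0])}
for k,(a,b) in P.items():
    x,r=tri([ray("scene",a),ray("side",b)]);print(k,x,np.round(r,4))
for n,z in(("crank_hub",.104),("handle_pivot",.13),("handle_tip",.13),("fixed_face",.044),("clamp",0),("jar",.014)):
    print(n,atz("scene",P[n][0],z),atz("side",P[n][1],z))
print("dish",atz("side",[296.9,375.2],0))
a=snap("scene")[180:320,200:340];b=snap("side")[190:330,210:350]
cv2.imwrite("pics/b.png",cv2.resize(np.hstack([a,b]),(800,400),interpolation=cv2.INTER_CUBIC)[:,:,::-1])
```

```text
crank_hub [0.5669 0.0715 0.115 ] [0.0006 0.0006]
handle_pivot [0.5481 0.1255 0.1403] [0.0014 0.0014]
handle_tip [0.565  0.0763 0.1456] [0.0005 0.0005]
fixed_face [ 0.6109 -0.1115  0.0356] [0.0002 0.0002]
clamp [ 0.5694  0.055  -0.0027] [0.0021 0.0021]
cup [ 0.3883 -0.2491  0.0044] [0.008 0.008]
jar [ 0.5828 -0.0315  0.0298] [0.0044 0.0044]
crank_hub [0.5753 0.0622 0.104 ] [0.5707 0.0609 0.104 ]
handle_pivot [0.5568 0.1162 0.13  ] [0.5509 0.1171 0.13  ]
handle_tip [0.5761 0.0642 0.13  ] [0.5716 0.0587 0.13  ]
fixed_face [ 0.6052 -0.1039  0.044 ] [ 0.6074 -0.1013  0.044 ]
clamp [0.566  0.0592 0.    ] [0.5699 0.0549 0.    ]
jar [ 0.5972 -0.0498  0.014 ] [ 0.5855 -0.0421  0.014 ]
dish [0.4874 0.2433 0.    ]
```

View pics/b.png

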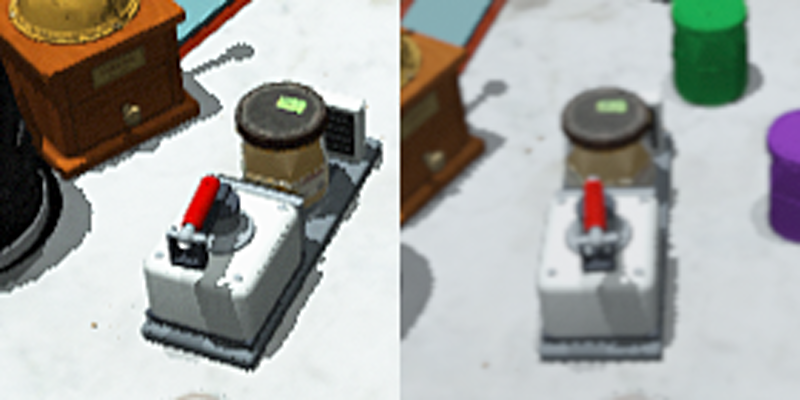

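The two views agree: the hub is near (0.570, 0.060), the pivot near (0.554, 0.117) and the fixed face near (0.606, -0.103), which is 167 mm from the hub. The crank is near 0 and the clamp's x points about (0.22, -0.975). The jar meant is the brown-lidded one between the jaws, as the crop shows. The green (705,50) and purple (790,150) ones in the crop stand outside the clamp. I'm moving above the clamp now.

Call:
{"method": "carry_out", "body": {"increments": [{"dp": [26, 38, 5], "angular": [0, 0, 5.5], "hand": 1}, {"dp": [52, 76, 10], "angular": [0, 0, 11], "hand": 1}, {"dp": [78, 114, 15], "angular": [0, 0, 16.5], "hand": 1}, {"dp": [104, 152, 20], "angular": [0, 0, 22], "hand": 1}, {"dp": [130, 190, 25], "angular": [0, 0, 27.5], "hand": 1}]}}

```text
time_s: 1.6
position: [0.3126, -0.3009, 0.2567]
eef_rot: [0.0, 0.914, 0.406, 0.0]
force: [0.2, -0.1, -0.1]
finger_gap: 0.0854
grasp_force: 0.0
```

Call:
{"method": "carry_out", "body": {"increments": [{"dp": [26, 38, 5], "angular": [0, 0, 5.5], "hand": 1}, {"dp": [52, 76, 10], "angular": [0, 0, 11], "hand": 1}, {"dp": [78, 114, 15], "angular": [0, 0, 16.5], "hand": 1}, {"dp": [104, 152, 20], "angular": [0, 0, 22], "hand": 1}, {"dp": [130, 190, 25], "angular": [0, 0, 27.5], "hand": 1}]}}

```text
time_s: 2.1
position: [0.4427, -0.1107, 0.2818]
eef_rot: [0.0, 0.791, 0.612, 0.0]
force: [0.2, -1.1, 0.1]
finger_gap: 0.0853
grasp_force: 0.0
```

Call:
{"method": "carry_out", "body": {"increments": [{"dp": [26, 38, 4], "angular": [0, 0, 5.5], "hand": 0.5}, {"dp": [52, 76, 8], "angular": [0, 0, 11], "hand": 0.5}, {"dp": [78, 114, 12], "angular": [0, 0, 16.5], "hand": 0.5}, {"dp": [104, 152, 16], "angular": [0, 0, 22], "hand": 0.5}, {"dp": [123, 197, 20], "angular": [0, 0, 27.5], "hand": 0.5}]}}

```text
time_s: 2.6
position: [0.5661, 0.0858, 0.3013]
eef_rot: [0.0, 0.623, 0.782, -0.0]
force: [0.5, -0.4, 0.3]
finger_gap: 0.0425
grasp_force: 0.0
```

Call:
{"method": "carry_out", "body": {"increments": [{"dp": [0, 0, 0], "angular": [0, 0, 0], "hand": 0.5}, {"dp": [0, 0, 0], "angular": [0, 0, 0], "hand": 0.5}]}}

```text
time_s: 2.8
position: [0.5649, 0.0854, 0.3008]
eef_rot: [-0.0, 0.623, 0.782, -0.0]
force: [-0.7, -1.2, 0.2]
finger_gap: 0.043
grasp_force: 0.0
```

Run:
```python
from h import *
np.set_printoptions(precision=4,suppress=True)
s=robot.sense();print(s["time_s"],s["position"],s["eef_rot"],s["qpos"],s["finger_gap"],s["force"])
snap("wrist","w1.png")
for t,z in(("crank_hub",.104),("handle_pivot",.13),("handle_tip",.13),("fixed_face",.044),("pad_face",.044)):
    for r in robot.tip_of("wrist",t)[:2]: print(t,r["position"],r["confidence"],atz("wrist",r["position"],z,s))
for r in robot.cut_out("wrist","handle")[:1]:
    m=r["pixels"];print(cv2.minAreaRect(np.argwhere(m)[:,::-1].astype(np.float32)),m.sum(),r["confidence"])
```

```text
2.8 [0.5649 0.0854 0.3008] [-0.0002  0.6234  0.7819 -0.0004] [ 0.0162  0.3887  1.263  -0.0004  1.4906 -0.2085] 0.042965313625732596 [-0.7222 -1.2045  0.1953]
crank_hub [318.8, 243.2] 0.89 [0.5716 0.0578 0.104 ]
crank_hub [126.3, 419.0] 0.59 [ 0.4281 -0.1579  0.104 ]
handle_pivot [309.5, 176.9] 0.96 [0.5514 0.1144 0.13  ]
handle_pivot [318.9, 245.7] 0.74 [0.5705 0.063  0.13  ]
handle_tip [320.2, 245.2] 0.76 [0.5714 0.0636 0.13  ]
pad_face [316.1, 288.2] 0.62 [ 0.5834 -0.0068  0.044 ]
((313.6881408691406, 207.8811798095703), (80.49850463867188, 19.303720474243164), 84.2894058227539) 1367 0.84
```

View pics/w1.png

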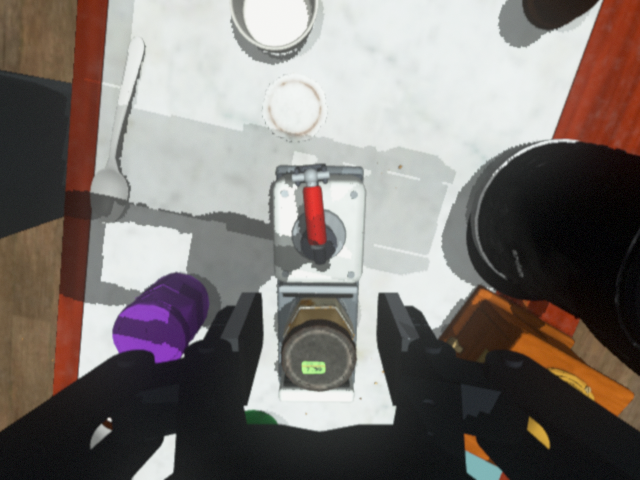

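The wrist view has the pivot at (309,177), the handle tip at (320,248), and the jar's lid below at (318,352). The handle sits about 6° off the bed's axis, so the crank is at about -0.1. The small ring at (295,107) and the pot at (275,15) are beyond the clamp and out of the way. I'll lower a bit and measure again.

Call:
{"method": "carry_out", "body": {"increments": [{"dp": [0, 6, -45], "angular": [0, 0, 3], "hand": 0.55}, {"dp": [0, 12, -80], "angular": [0, 0, 6], "hand": 0.55}, {"dp": [0, 12, -80], "angular": [0, 0, 6], "hand": 0.55}, {"dp": [0, 12, -80], "angular": [0, 0, 6], "hand": 0.55}]}}

```text
time_s: 3.55
position: [0.5652, 0.0961, 0.2221]
eef_rot: [0.0, 0.583, 0.812, -0.0]
force: [-0.5, -0.1, -0.3]
finger_gap: 0.0471
grasp_force: 0.0
```

Run:
```python
from h import *
np.set_printoptions(precision=4,suppress=True)
s=robot.sense();print(s["time_s"],s["position"],s["eef_rot"],s["finger_gap"])
im=snap("wrist")
W1=dict(time_s=0,position=[.5649,.0854,.3008],eef_rot=[-.0002,.6234,.7819,-.0004])
old={"crank_hub":([318.8,243.2],[272.6,250.8],[277.6,263.7]),"handle_pivot":([309.5,176.9],[261.9,260.8],[278.2,274.5]),"handle_tip":([320.2,245.2],[270.6,241.9],[276.5,253.5])}
for t,z in(("crank_hub",.104),("handle_pivot",.13),("handle_tip",.13)):
    for k,r in enumerate(robot.tip_of("wrist",t)[:2]):
        print(t,r["position"],r["confidence"],atz("wrist",r["position"],z,s))
        if k==0:
            o=old[t];print(tri([ray("wrist",r["position"],s),ray("wrist",o[0],W1),ray("scene",o[1]),ray("side",o[2])]))
hsv=cv2.cvtColor(im,cv2.COLOR_RGB2HSV);m=((hsv[...,0]<8)|(hsv[...,0]>172))&(hsv[...,1]>150)&(hsv[...,2]>80)
m[:,:200]=0;m[:,450:]=0
n,l,st,c=cv2.connectedComponentsWithStats(m.astype(np.uint8));k=1+st[1:,4].argmax()
b=cv2.boxPoints(cv2.minAreaRect(np.argwhere(l==k)[:,::-1].astype(np.float32)))
print(b,[atz("wrist",p,.135,s)[:2] for p in b])
cv2.imwrite("pics/w2.png",im[40:400,160:480][:,:,::-1])
```

```text
3.55 [0.5652 0.0961 0.2221] [ 0.0001  0.5831  0.8124 -0.    ] 0.047134141082920716
crank_hub [308.3, 287.2] 0.85 [0.5709 0.0584 0.104 ]
(array([0.5721, 0.0598, 0.1043]), [np.float64(0.0017677366062874105), np.float64(0.002069994111584818), np.float64(0.004028883592830078), np.float64(0.0015059979867246332)])
handle_pivot [309.2, 207.9] 0.71 [0.5532 0.1155 0.13  ]
(array([0.5528, 0.116 , 0.1307]), [np.float64(0.0005432988264686707), np.float64(0.002212274989659084), np.float64(0.003277387999900663), np.float64(0.0021886197600391576)])
handle_tip [307.9, 295.8] 0.6 [0.5698 0.063  0.13  ]
(array([0.5702, 0.0664, 0.1363]), [np.float64(0.0013865945193914883), np.float64(0.001335567955323943), np.float64(0.003031906483003688), np.float64(0.0013709071739232354)])
[[296. 222.]
 [318. 222.]
 [318. 257.]
 [296. 257.]] [array([0.5484, 0.1062]), array([0.5604, 0.1103]), array([0.5672, 0.0903]), array([0.5549, 0.0861])]
```

View pics/w2.png

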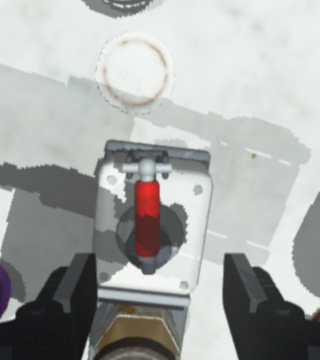

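The crop shows the handle aligned with the tool: pivot at crop (147,165), tip at (148,268). The measured heights, hub 0.104 and pivot 0.131, match the text. I'm descending and pinching.

Call:
{"method": "carry_out", "body": {"increments": [{"dp": [-1, -8, -40], "angular": [0, 0, 0], "hand": 0.5}, {"dp": [-1.5, -14, -70], "angular": [0, 0, 0], "hand": 0.5}, {"dp": [-1.5, -14, -90], "angular": [0, 0, 0], "hand": 0.5}, {"dp": [-1.5, -14, -104], "angular": [0, 0, 0], "hand": 0.5}, {"dp": [-1.5, -14, -104], "angular": [0, 0, 0], "hand": 0.5}]}}

```text
time_s: 4.25
position: [0.5629, 0.0822, 0.1165]
eef_rot: [-0.001, 0.583, 0.813, -0.001]
force: [0.3, 0.5, -0.1]
finger_gap: 0.0426
grasp_force: 0.0
```

Call:
{"method": "carry_out", "body": {"increments": [{"dp": [0, 0, 0], "hand": 0.3}, {"dp": [0, 0, 0], "hand": 0.1}, {"dp": [0, 0, 0], "hand": 0.1}, {"dp": [0, 0, 0], "hand": 0}, {"dp": [0, 0, 0], "hand": 0}]}}

```text
schema error: expected keys angular, dp, hand
```

Call:
{"method": "carry_out", "body": {"increments": [{"dp": [0, 0, 0], "angular": [0, 0, 0], "hand": 0.2}, {"dp": [0, 0, 0], "angular": [0, 0, 0], "hand": 0.1}, {"dp": [0, 0, 0], "angular": [0, 0, 0], "hand": 0.1}, {"dp": [0, 0, 0], "angular": [0, 0, 0], "hand": 0}, {"dp": [0, 0, 0], "angular": [0, 0, 0], "hand": 0}]}}

```text
time_s: 4.75
position: [0.5632, 0.0821, 0.1186]
eef_rot: [0.0, 0.582, 0.813, -0.0]
force: [-3.9, -3.2, 4.2]
finger_gap: 0.0128
grasp_force: 58.6
```

Call:
{"method": "carry_out", "body": {"increments": [{"dp": [0.4, -1.2, 5.0], "angular": [-7.6, -2.6, 0], "hand": 0}, {"dp": [0.6, -1.7, 10.1], "angular": [-15.2, -5.1, 0], "hand": 0}, {"dp": [0.5, -1.6, 15.2], "angular": [-22.7, -7.7, 0], "hand": 0}, {"dp": [0.3, -0.8, 20.3], "angular": [-30.3, -10.2, 0], "hand": 0}, {"dp": [-0.3, 0.8, 25.2], "angular": [-37.9, -12.8, 0], "hand": 0}]}}

```text
time_s: 5.25
position: [0.5631, 0.0833, 0.1447]
eef_rot: [0.281, 0.547, 0.762, -0.2]
force: [-8.1, -3.8, -3.6]
finger_gap: 0.013
grasp_force: 58.7
```

Run:
```python
from h import *
np.set_printoptions(precision=4,suppress=True)
s=robot.sense();print(s["position"],s["qpos"],s["force"],s["moment"],cam("wrist")[1][:3,2])
snap("scene","s2.png")
a=cv2.imread("pics/s2.png")[170:310,180:360];cv2.imwrite("pics/s2.png",cv2.resize(a,None,fx=4,fy=4,interpolation=cv2.INTER_CUBIC))
```

```text
[0.5631 0.0833 0.1447] [ 0.3709  0.5923  1.6018 -0.795   1.1349  0.4654] [-8.0771 -3.7937 -3.5529] [ 0.0664  1.2083 -0.913 ] [ 0.2671 -0.7835 -0.561 ]
```

View pics/s2.png

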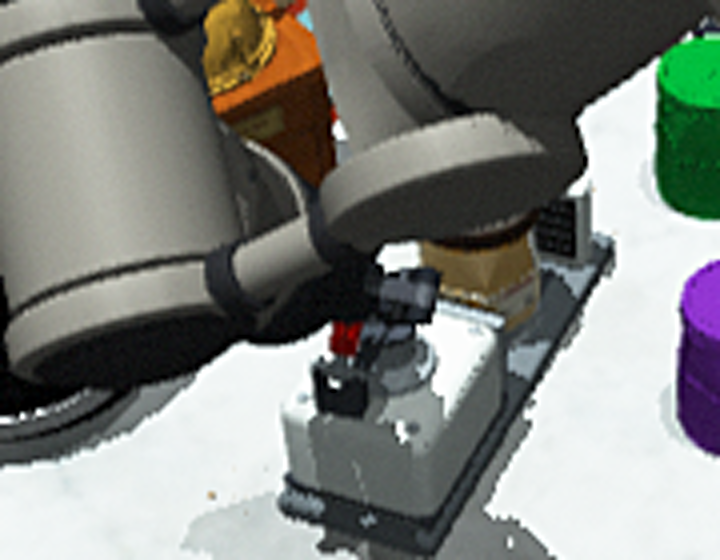

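The crop shows the hand tilted with the red sleeve, which is now about 40° up; the clamp and jar haven't moved. Joint 4 is near its limit of -1, so I'll let go, withdraw, and push the handle the rest of the way with closed fingers from the inside.

Call:
{"method": "carry_out", "body": {"increments": [{"dp": [0, 0, 0], "angular": [0, 0, 0], "hand": 0.5}, {"dp": [0, 0, 0], "angular": [0, 0, 0], "hand": 0.5}, {"dp": [-6, 18, 24], "angular": [0, 0, 0], "hand": 0.5}, {"dp": [-12, 36, 47], "angular": [0, 0, 0], "hand": 0.5}, {"dp": [-12, 36, 75], "angular": [7, 2.4, 0], "hand": 0.3}]}}

```text
time_s: 5.8
position: [0.5494, 0.123, 0.2156]
eef_rot: [0.225, 0.557, 0.783, -0.164]
force: [0.9, -1.9, -0.8]
finger_gap: 0.0296
grasp_force: 0.0
```

Call:
{"method": "carry_out", "body": {"increments": [{"dp": [3, -8, 6], "angular": [7.6, 2.6, 0], "hand": 0.1}, {"dp": [8, -22, 10], "angular": [15.2, 5.1, 0], "hand": 0}, {"dp": [14, -40, 15], "angular": [22.7, 7.7, 0], "hand": 0}, {"dp": [20, -55, 20], "angular": [30.9, 10.4, 0], "hand": 0}, {"dp": [22.5, -65, 20], "angular": [30.9, 10.4, 0], "hand": 0}]}}

```text
time_s: 6.3
position: [0.5759, 0.0495, 0.2396]
eef_rot: [0.001, 0.585, 0.811, 0.003]
force: [0.3, -0.4, -1.0]
finger_gap: 0.0004
grasp_force: 0.0
```

Run:
```python
from h import *
np.set_printoptions(precision=4,suppress=True)
s=robot.sense();print(s["position"],s["eef_rot"],s["qpos"],s["force"],s["finger_gap"])
for c in("wrist","scene","side"):
    snap(c)
    print(c,[(r["position"],r["confidence"]) for r in robot.tip_of(c,"handle_tip")])
```

```text
[0.5759 0.0495 0.2396] [0.001  0.5851 0.8109 0.0028] [-0.0488  0.4311  1.3638  0.0037  1.3419 -0.3704] [ 0.3324 -0.3658 -1.0147] 0.0004201420123607629
wrist [([313.7, 199.8], 0.9)]
scene [([269.9, 231.1], 0.63), ([291.9, 248.7], 0.2)]
side [([275.3, 244.0], 0.64)]
```

Call:
{"method": "carry_out", "body": {"increments": [{"dp": [0, 0, -40], "angular": [0, 0, 0], "hand": 0}, {"dp": [0, 0, -70], "angular": [0, 0, 0], "hand": 0}, {"dp": [0, 0, -85], "angular": [0, 0, 0], "hand": 0}, {"dp": [-2.5, 7.5, -85], "angular": [0, 0, 0], "hand": 0}, {"dp": [-5, 15, -85], "angular": [0, 0, 0], "hand": 0}]}}

```text
time_s: 7.1
position: [0.5689, 0.0702, 0.1533]
eef_rot: [0.001, 0.581, 0.814, -0.0]
force: [2.6, -12.6, 9.6]
finger_gap: -0.0004
grasp_force: 6.9
```

Call:
{"method": "carry_out", "body": {"increments": [{"dp": [-2, 6, 0], "angular": [0, 0, 0], "hand": 0}, {"dp": [-4, 12, 0], "angular": [0, 0, 0], "hand": 0}, {"dp": [-6, 18, 0], "angular": [0, 0, 0], "hand": 0}, {"dp": [-8, 24, 0], "angular": [0, 0, 0], "hand": 0}, {"dp": [-9, 27, 0], "angular": [0, 0, 0], "hand": 0}]}}

```text
time_s: 7.6
position: [0.5598, 0.0975, 0.1536]
eef_rot: [0.001, 0.582, 0.813, 0.001]
force: [0.6, -1.9, 2.1]
finger_gap: 0.0001
grasp_force: 1.3
```

Call:
{"method": "carry_out", "body": {"increments": [{"dp": [-0.5, 1.5, 0], "angular": [0, 0, 0], "hand": 0}, {"dp": [-1, 3, 0], "angular": [0, 0, 0], "hand": 0}, {"dp": [-1, 3, 0], "angular": [0, 0, 0], "hand": 0}]}}

```text
time_s: 7.9
position: [0.5588, 0.0992, 0.1527]
eef_rot: [0.0, 0.582, 0.813, 0.0]
force: [0.2, -4.1, 2.9]
finger_gap: 0.0001
grasp_force: 1.5
```

Run:
```python
from h import *
np.set_printoptions(precision=4,suppress=True)
s=robot.sense();print(s["position"],s["force"])
P={}
for c in("scene","side"):
    im=snap(c)
    for t in("handle_tip","handle_pivot"): 
        r=robot.tip_of(c,t); print(c,t,[(x["position"],x["confidence"]) for x in r]); P[c,t]=r
    a=im[180:300,200:360] if c=="scene" else im[190:310,200:360]
    P[c]=a
for t in("handle_tip","handle_pivot"):
    if P["scene",t] and P["side",t]: print(t,tri([ray(c,P[c,t][0]["position"]) for c in("scene","side")]))
cv2.imwrite("pics/p1.png",cv2.resize(np.hstack([P["scene"],P["side"]]),None,fx=2.5,fy=2.5,interpolation=cv2.INTER_CUBIC)[:,:,::-1])
```

```text
[0.5588 0.0992 0.1527] [ 0.188  -4.1368  2.8888]
scene handle_tip [([258.7, 240.4], 0.63)]
scene handle_pivot [([263.2, 258.3], 0.66)]
side handle_tip [([275.4, 250.4], 0.56)]
side handle_pivot [([279.8, 271.6], 0.62)]
handle_tip (array([0.5477, 0.1267, 0.1984]), [np.float64(0.0014328118635316312), np.float64(0.0014328118635315737)])
handle_pivot (array([0.5446, 0.1246, 0.148 ]), [np.float64(0.0015733672619885819), np.float64(0.0015733672619887196)])
```

View pics/p1.png

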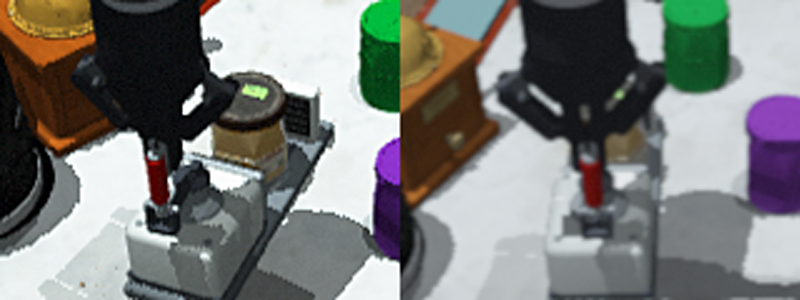

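The handle stands near vertical, at crop (157,180) left and (592,180) right, with the tip measured almost over the pivot. I'm pushing gently on to its stop.

Call:
{"method": "carry_out", "body": {"increments": [{"dp": [-0.5, 1.5, 0], "angular": [0, 0, 0], "hand": 0}, {"dp": [-1, 3, 0], "angular": [0, 0, 0], "hand": 0}, {"dp": [-1, 3, 0], "angular": [0, 0, 0], "hand": 0}]}}

```text
time_s: 8.5
position: [0.5587, 0.1, 0.1526]
eef_rot: [0.002, 0.582, 0.813, -0.001]
force: [4.2, -11.8, 1.4]
finger_gap: -0.0002
grasp_force: 6.3
```

Call:
{"method": "carry_out", "body": {"increments": [{"dp": [-0.3, 1, 0], "angular": [0, 0, 0], "hand": 0}, {"dp": [-0.6, 2, 0], "angular": [0, 0, 0], "hand": 0}, {"dp": [-0.6, 2, 0], "angular": [0, 0, 0], "hand": 0}]}}

```text
time_s: 8.8
position: [0.5589, 0.1005, 0.1527]
eef_rot: [0.003, 0.582, 0.813, -0.001]
force: [6.2, -17.5, -0.4]
finger_gap: 0.0001
grasp_force: 9.3
```

Call:
{"method": "carry_out", "body": {"increments": [{"dp": [3, -10, 0], "angular": [0, 0, 0], "hand": 0}, {"dp": [7, -22, 10], "angular": [0, 0, 0], "hand": 0}, {"dp": [7, -22, 55], "angular": [0, 0, 0], "hand": 0.3}, {"dp": [7, -22, 70], "angular": [0, 0, 0], "hand": 0.5}, {"dp": [7, -22, 70], "angular": [0, 0, 0], "hand": 0.5}]}}

```text
time_s: 9.3
position: [0.5652, 0.0824, 0.2256]
eef_rot: [0.002, 0.582, 0.813, 0.002]
force: [0.3, -0.9, -0.1]
finger_gap: 0.0424
grasp_force: 0.0
```

Run:
```python
from h import *
np.set_printoptions(precision=4,suppress=True)
s=robot.sense();print(s["position"],s["force"],s["qpos"])
P={}
for c in("wrist","scene","side"):
    snap(c);P[c]={}
    for t in("handle_tip","handle_pivot"):
        r=robot.tip_of(c,t)
        print(c,t,[(np.round(x["position"],1),round(x["confidence"],2)) for x in r]); P[c][t]=r
for t in("handle_tip","handle_pivot"):
    try: print(t,tri([ray(c,P[c][t][0]["position"],s) for c in("wrist","scene","side") if P[c][t]]))
    except Exception as e: print(e)
```

```text
[0.5652 0.0824 0.2256] [ 0.2538 -0.9021 -0.1179] [ 0.0101  0.4282  1.4076  0.001   1.3005 -0.3179]
wrist handle_tip [(array([315.4, 199.3]), 0.81)]
wrist handle_pivot [(array([313. , 185.6]), 0.64)]
scene handle_tip [(array([257.6, 240.5]), 0.5)]
scene handle_pivot [(array([263. , 260.4]), 0.77)]
side handle_tip [(array([277.1, 251.8]), 0.63)]
side handle_pivot [(array([277.6, 275.4]), 0.67)]
handle_tip (array([0.552 , 0.1189, 0.1892]), [np.float64(0.0021398577463111333), np.float64(0.004427285716665063), np.float64(0.0038848958171975394)])
handle_pivot (array([0.5531, 0.1155, 0.1292]), [np.float64(0.0016415341607074502), np.float64(0.0026752567862924747), np.float64(0.0026043798322653556)])
```

Call:
{"method": "carry_out", "body": {"increments": [{"dp": [-6, 17, 0], "angular": [0, 0, 0], "hand": 0.5}, {"dp": [-12.2, 34, 0], "angular": [0, 0, 0], "hand": 0.5}, {"dp": [-12.2, 34, -30], "angular": [0, 0, 0], "hand": 0.5}, {"dp": [-12.2, 34, -60], "angular": [0, 0, 0], "hand": 0.5}, {"dp": [-12.2, 34, -75], "angular": [0, 0, 0], "hand": 0.5}]}}

```text
time_s: 10.25
position: [0.5503, 0.1165, 0.1448]
eef_rot: [-0.001, 0.582, 0.813, -0.001]
force: [-0.2, -0.2, -0.1]
finger_gap: 0.0428
grasp_force: 0.0
```

Call:
{"method": "carry_out", "body": {"increments": [{"dp": [0, 0, 0], "angular": [0, 0, 0], "hand": 0.3}, {"dp": [0, 0, 0], "angular": [0, 0, 0], "hand": 0.1}, {"dp": [0, 0, 0], "angular": [0, 0, 0], "hand": 0}, {"dp": [0, 0, 0], "angular": [0, 0, 0], "hand": 0}, {"dp": [0, 0, 0], "angular": [0, 0, 0], "hand": 0}]}}

```text
time_s: 10.75
position: [0.552, 0.1163, 0.148]
eef_rot: [0.0, 0.582, 0.813, 0.0]
force: [-1.4, 0.3, -2.2]
finger_gap: 0.0132
grasp_force: 58.7
```

Run:
```python
from h import *
np.set_printoptions(precision=4,suppress=True)
s=robot.sense();print(s["position"],s["force"],s["moment"],s["qpos"])
H=np.array([.5715,.0595]);d=s["position"][:2]-H;print(np.linalg.norm(d),np.degrees(np.arctan2(d[1],d[0])))
# rows of cumulative dp, clockwise, 6 deg per row (0.105 rad), R=60
a0=np.arctan2(d[1],d[0])
for k in range(0,61,1):
    a=a0-np.radians(6*k);p=H+.06*np.array([np.cos(a),np.sin(a)])
    if k%5==0: base=p0=p if k==0 else p
    if k%5==0 and k: print(k,"   end",np.round((p-prev)*1e3,1))
    elif k%5: print(k,np.round((p-prev)*1e3,1))
    if k%5==0: prev=p
```

```text
[0.552  0.1163 0.148 ] [-1.3988  0.2777 -2.2182] [-0.0068  0.089   0.0111] [ 0.0718  0.4892  1.5356  0.      1.116  -0.256 ]
0.06004735806963648 108.99303989408283
1 [6.  1.7]
2 [12.2  2.8]
3 [18.5  3.3]
4 [24.8  3. ]
5    end [31.   2.2]
6 [ 6.1 -1.5]
7 [12.  -3.7]
8 [17.6 -6.4]
9 [23.  -9.8]
10    end [ 27.9 -13.6]
11 [ 4.5 -4.4]
12 [ 8.6 -9.2]
13 [ 12.1 -14.4]
14 [ 15.  -19.9]
15    end [ 17.4 -25.8]
16 [ 1.7 -6. ]
17 [  2.8 -12.2]
18 [  3.3 -18.5]
19 [  3.  -24.8]
20    end [  2.2 -31. ]
21 [-1.5 -6.1]
22 [ -3.7 -12. ]
23 [ -6.4 -17.6]
24 [ -9.8 -23. ]
25    end [-13.6 -27.9]
26 [-4.4 -4.5]
27 [-9.2 -8.6]
28 [-14.4 -12.1]
29 [-19.9 -15. ]
30    end [-25.8 -17.4]
31 [-6.  -1.7]
32 [-12.2  -2.8]
33 [-18.5  -3.3]
34 [-24.8  -3. ]
35    end [-31.   -2.2]
36 [-6.1  1.5]
37 [-12.    3.7]
38 [-17.6   6.4]
39 [-23.    9.8]
40    end [-27.9  13.6]
41 [-4.5  4.4]
42 [-8.6  9.2]
43 [-12.1  14.4]
44 [-15.   19.9]
45    end [-17.4  25.8]
46 [-1.7  6. ]
47 [-2.8 12.2]
48 [-3.3 18.5]
49 [-3.  24.8]
50    end [-2.2 31. ]
51 [1.5 6.1]
52 [ 3.7 12. ]
53 [ 6.4 17.6]
54 [ 9.8 23. ]
55    end [13.6 27.9]
56 [4.4 4.5]
57 [9.2 8.6]
58 [14.4 12.1]
59 [19.9 15. ]
60    end [25.8 17.4]
```

Call:
{"method": "carry_out", "body": {"increments": [{"dp": [6.0, 1.7, 0], "angular": [0, 0, 0], "hand": 0}, {"dp": [12.2, 2.8, 0], "angular": [0, 0, 0], "hand": 0}, {"dp": [18.5, 3.3, 0], "angular": [0, 0, 0], "hand": 0}, {"dp": [24.8, 3.0, 0], "angular": [0, 0, 0], "hand": 0}, {"dp": [31.0, 2.2, 0], "angular": [0, 0, 0], "hand": 0}]}}

```text
time_s: 11.25
position: [0.5822, 0.1179, 0.1479]
eef_rot: [-0.001, 0.582, 0.813, -0.001]
force: [-7.0, -4.4, 1.9]
finger_gap: 0.0132
grasp_force: 59.3
```

Call:
{"method": "carry_out", "body": {"increments": [{"dp": [6.1, -1.5, 0], "angular": [0, 0, 0], "hand": 0}, {"dp": [12.0, -3.7, 0], "angular": [0, 0, 0], "hand": 0}, {"dp": [17.6, -6.4, 0], "angular": [0, 0, 0], "hand": 0}, {"dp": [23.0, -9.8, 0], "angular": [0, 0, 0], "hand": 0}, {"dp": [27.9, -13.6, 0], "angular": [0, 0, 0], "hand": 0}]}}

```text
time_s: 11.75
position: [0.6093, 0.1044, 0.1478]
eef_rot: [-0.001, 0.582, 0.813, -0.002]
force: [-9.4, -2.1, 2.9]
finger_gap: 0.0133
grasp_force: 59.6
```

```bash
cat >> h.py <<'E'
def crank():
    s=robot.sense();H=np.array([.5715,.0595]);d=s["position"][:2]-H;r=np.linalg.norm(d);u=d/r
    t=np.array([u[1],-u[0]]);f=s["force"][:2]
    return "t %.2f r %.1fmm ang %.1f z %.4f resist %.2fN radial %.2f fz %.1f gf %.0f"%(s["time_s"],r*1e3,np.degrees(np.arctan2(d[1],d[0])),s["position"][2],-f@t,f@u,s["force"][2],s["grasp_force"])
E
python3 -c "
from h import *
print(crank())"
```

```text
t 11.75 r 58.7mm ang 49.9 z 0.1478 resist 5.82N radial -7.68 fz 2.9 gf 60
```

Call:
{"method": "carry_out", "body": {"increments": [{"dp": [4.5, -4.4, 0], "angular": [0, 0, 0], "hand": 0}, {"dp": [8.6, -9.2, 0], "angular": [0, 0, 0], "hand": 0}, {"dp": [12.1, -14.4, 0], "angular": [0, 0, 0], "hand": 0}, {"dp": [15.0, -19.9, 0], "angular": [0, 0, 0], "hand": 0}, {"dp": [17.4, -25.8, 0], "angular": [0, 0, 0], "hand": 0}]}}

```text
time_s: 12.25
position: [0.6264, 0.0796, 0.1478]
eef_rot: [-0.002, 0.582, 0.813, -0.001]
force: [-9.0, 2.3, 2.9]
finger_gap: 0.0131
grasp_force: 59.6
```

Call:
{"method": "carry_out", "body": {"increments": [{"dp": [1.7, -6.0, 0], "angular": [0, 0, 0], "hand": 0}, {"dp": [2.8, -12.2, 0], "angular": [0, 0, 0], "hand": 0}, {"dp": [3.3, -18.5, 0], "angular": [0, 0, 0], "hand": 0}, {"dp": [3.0, -24.8, 0], "angular": [0, 0, 0], "hand": 0}, {"dp": [2.2, -31.0, 0], "angular": [0, 0, 0], "hand": 0}]}}

```text
time_s: 12.75
position: [0.6293, 0.0497, 0.1479]
eef_rot: [-0.002, 0.582, 0.813, 0.0]
force: [-5.1, 6.7, 0.4]
finger_gap: 0.0133
grasp_force: 59.3
```

```bash
python3 -c "
from h import *
print(crank())"
```

```text
t 12.75 r 58.6mm ang -9.7 z 0.1479 resist 5.71N radial -6.18 fz 0.4 gf 59
```

Call:
{"method": "carry_out", "body": {"increments": [{"dp": [-1.5, -6.1, 0], "angular": [0, 0, 0], "hand": 0}, {"dp": [-3.7, -12.0, 0], "angular": [0, 0, 0], "hand": 0}, {"dp": [-6.4, -17.6, 0], "angular": [0, 0, 0], "hand": 0}, {"dp": [-9.8, -23.0, 0], "angular": [0, 0, 0], "hand": 0}, {"dp": [-13.6, -27.9, 0], "angular": [0, 0, 0], "hand": 0}]}}

```text
time_s: 13.25
position: [0.6172, 0.0219, 0.1479]
eef_rot: [-0.0, 0.582, 0.813, 0.002]
force: [0.2, 6.2, -3.0]
finger_gap: 0.0134
grasp_force: 59.0
```

Call:
{"method": "carry_out", "body": {"increments": [{"dp": [-4.4, -4.5, 0], "angular": [0, 0, 0], "hand": 0}, {"dp": [-9.2, -8.6, 0], "angular": [0, 0, 0], "hand": 0}, {"dp": [-14.4, -12.1, 0], "angular": [0, 0, 0], "hand": 0}, {"dp": [-19.9, -15.0, 0], "angular": [0, 0, 0], "hand": 0}, {"dp": [-25.8, -17.4, 0], "angular": [0, 0, 0], "hand": 0}]}}

```text
time_s: 13.75
position: [0.5926, 0.0035, 0.148]
eef_rot: [0.001, 0.582, 0.813, 0.002]
force: [3.9, 2.4, -5.1]
finger_gap: 0.0133
grasp_force: 58.8
```

```bash
python3 -c "
from h import *
print(crank())"
```

```text
t 13.75 r 59.9mm ang -69.3 z 0.1480 resist 4.48N radial -0.87 fz -5.1 gf 59
```

Call:
{"method": "carry_out", "body": {"increments": [{"dp": [-6.1, -2.0, 0], "angular": [0, 0, 0], "hand": 0}, {"dp": [-12.4, -3.3, 0], "angular": [0, 0, 0], "hand": 0}, {"dp": [-18.7, -4.0, 0], "angular": [0, 0, 0], "hand": 0}, {"dp": [-25.0, -3.9, 0], "angular": [0, 0, 0], "hand": 0}, {"dp": [-31.3, -3.2, 0], "angular": [0, 0, 0], "hand": 0}]}}

```text
time_s: 14.25
position: [0.5616, -0.0005, 0.1481]
eef_rot: [0.002, 0.582, 0.813, 0.001]
force: [5.9, 0.0, -5.5]
finger_gap: 0.0131
grasp_force: 58.7
```

```bash
python3 -c "
from h import *
print(crank())"
```

```text
t 14.25 r 60.8mm ang -99.3 z 0.1481 resist 5.82N radial -0.99 fz -5.5 gf 59
```

Call:
{"method": "carry_out", "body": {"increments": [{"dp": [-3.1, 0.6, 0], "angular": [0, 0, 0], "hand": 0}, {"dp": [-6.2, 1.3, 0], "angular": [0, 0, 0], "hand": 0}, {"dp": [-9.3, 2.3, 0], "angular": [0, 0, 0], "hand": 0}, {"dp": [-12.3, 3.4, 0], "angular": [0, 0, 0], "hand": 0}, {"dp": [-15.3, 4.7, 0], "angular": [0, 0, 0], "hand": 0}]}}

```text
time_s: 14.75
position: [0.5461, 0.0038, 0.148]
eef_rot: [0.002, 0.582, 0.813, 0.001]
force: [5.2, -1.3, -7.0]
finger_gap: 0.0132
grasp_force: 58.7
```

Run:
```python
from h import *
np.set_printoptions(precision=4,suppress=True)
print(crank())
im={}
for c in("scene","side"):
    im[c]=snap(c)
    for t in("pad_face","fixed_face","jar"):print(c,t,[(np.round(x["position"],1),round(x["confidence"],2)) for x in robot.tip_of(c,t)])
a=im["scene"][190:290,230:360];b=im["side"][190:290,220:350]
cv2.imwrite("pics/j1.png",cv2.resize(np.hstack([a,b]),None,fx=3,fy=3,interpolation=cv2.INTER_CUBIC)[:,:,::-1])
```

```text
t 14.75 r 61.2mm ang -114.5 z 0.1480 resist 5.27N radial -1.00 fz -7.0 gf 59
scene pad_face []
scene fixed_face [(array([307.7, 223.5]), 0.92)]
scene jar [(array([302.3, 246.8]), 0.81), (array([365.4, 271.1]), 0.75), (array([355.8, 215.1]), 0.63)]
side pad_face [(array([282.6, 257.2]), 0.66), (array([381.7, 221.1]), 0.15)]
side fixed_face [(array([282.9, 235.3]), 0.6), (array([284.5, 256.1]), 0.17)]
side jar [(array([347.7, 264.7]), 0.75), (array([316.7, 217.4]), 0.74), (array([284. , 258.3]), 0.63)]
```

View pics/j1.png

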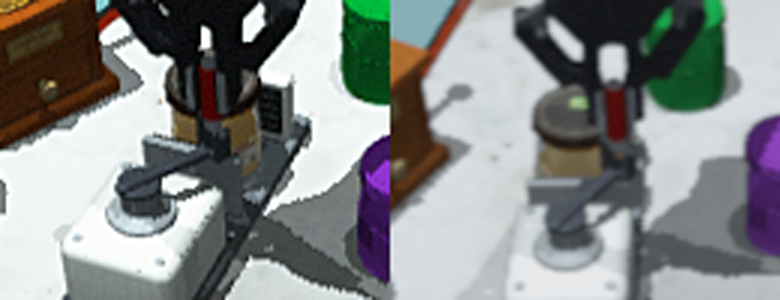

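The crop shows the handle upright in the fingers at crop (208,95) and (617,115). The steel jaw is close to the brown-lidded jar, which stands upright. I'm advancing in small steps and watching the resistance, with about 5.5 N as the free baseline.

Call:
{"method": "carry_out", "body": {"increments": [{"dp": [-2.9, 1.5, 0], "angular": [0, 0, 0], "hand": 0}, {"dp": [-5.6, 3.1, 0], "angular": [0, 0, 0], "hand": 0}, {"dp": [-8.3, 4.9, 0], "angular": [0, 0, 0], "hand": 0}]}}

```text
time_s: 15.45
position: [0.5371, 0.0086, 0.148]
eef_rot: [0.001, 0.582, 0.813, 0.0]
force: [5.0, -3.3, -4.3]
finger_gap: 0.0129
grasp_force: 58.9
```

Call:
{"method": "carry_out", "body": {"increments": [{"dp": [-2.6, 1.9, 0], "angular": [0, 0, 0], "hand": 0}, {"dp": [-5.0, 3.9, 0], "angular": [0, 0, 0], "hand": 0}, {"dp": [-7.4, 6.1, 0], "angular": [0, 0, 0], "hand": 0}]}}

```text
time_s: 15.75
position: [0.5295, 0.0145, 0.148]
eef_rot: [0.001, 0.582, 0.813, 0.0]
force: [2.6, -4.2, -3.0]
finger_gap: 0.0133
grasp_force: 58.9
```

```bash
python3 -c "
from h import *
print(crank(),robot.sense()['moment'])"
```

```text
t 15.75 r 61.6mm ang -133.1 z 0.1480 resist 4.79N radial 1.28 fz -3.0 gf 59 [-0.60998393 -0.65721466  0.04460013]
```

Call:
{"method": "carry_out", "body": {"increments": [{"dp": [-2.6, 2.1, 0], "angular": [0, 0, 0], "hand": 0}, {"dp": [-4.7, 4.4, 0], "angular": [0, 0, 0], "hand": 0}, {"dp": [-6.8, 6.8, 0], "angular": [0, 0, 0], "hand": 0}]}}

```text
time_s: 16.05
position: [0.5228, 0.0214, 0.148]
eef_rot: [0.001, 0.582, 0.813, 0.0]
force: [4.6, -3.2, -4.8]
finger_gap: 0.0132
grasp_force: 58.9
```

Call:
{"method": "carry_out", "body": {"increments": [{"dp": [-2.2, 2.5, 0], "angular": [0, 0, 0], "hand": 0}, {"dp": [-3.9, 5.1, 0], "angular": [0, 0, 0], "hand": 0}, {"dp": [-5.5, 7.9, 0], "angular": [0, 0, 0], "hand": 0}]}}

```text
time_s: 16.35
position: [0.5174, 0.0294, 0.148]
eef_rot: [0.001, 0.582, 0.813, 0.0]
force: [3.9, -4.7, -4.4]
finger_gap: 0.0131
grasp_force: 58.9
```

```bash
python3 -c "
from h import *
print(crank(),robot.sense()['moment'])"
```

```text
t 16.35 r 61.9mm ang -150.9 z 0.1480 resist 6.02N radial -1.15 fz -4.4 gf 59 [-0.63029971 -0.7285038  -0.01793572]
```

Call:
{"method": "carry_out", "body": {"increments": [{"dp": [-1.4, 2.9, 0], "angular": [0, 0, 0], "hand": 0}, {"dp": [-2.7, 5.8, 0], "angular": [0, 0, 0], "hand": 0}]}}

```text
time_s: 16.55
position: [0.5146, 0.0351, 0.148]
eef_rot: [0.001, 0.582, 0.813, 0.0]
force: [3.9, -3.5, -4.8]
finger_gap: 0.013
grasp_force: 58.9
```

Call:
{"method": "carry_out", "body": {"increments": [{"dp": [-1.2, 3.0, 0], "angular": [0, 0, 0], "hand": 0}, {"dp": [-2.1, 6.1, 0], "angular": [0, 0, 0], "hand": 0}]}}

```text
time_s: 16.75
position: [0.5123, 0.0411, 0.148]
eef_rot: [0.001, 0.582, 0.813, -0.0]
force: [3.5, -5.4, -3.4]
finger_gap: 0.0132
grasp_force: 58.9
```

```bash
python3 -c "
from h import *
print(crank(),robot.sense()['moment'])"
```

```text
t 16.75 r 62.0mm ang -162.7 z 0.1480 resist 6.17N radial -1.72 fz -3.4 gf 59 [-0.79089519 -0.59113004  0.04015017]
```

Call:
{"method": "carry_out", "body": {"increments": [{"dp": [-0.8, 3.2, 0], "angular": [0, 0, 0], "hand": 0}, {"dp": [-1.5, 6.3, 0], "angular": [0, 0, 0], "hand": 0}]}}

```text
time_s: 16.95
position: [0.5107, 0.0474, 0.148]
eef_rot: [0.001, 0.582, 0.813, -0.0]
force: [3.4, -4.7, -3.4]
finger_gap: 0.0134
grasp_force: 58.9
```

Call:
{"method": "carry_out", "body": {"increments": [{"dp": [-0.5, 3.2, 0], "angular": [0, 0, 0], "hand": 0}, {"dp": [-0.8, 6.4, 0], "angular": [0, 0, 0], "hand": 0}]}}

```text
time_s: 17.15
position: [0.5098, 0.0537, 0.1479]
eef_rot: [0.001, 0.582, 0.813, -0.0]
force: [2.7, -5.1, -3.2]
finger_gap: 0.0132
grasp_force: 59.0
```

```bash
python3 -c "
from h import *
print(crank(),robot.sense()['moment'])"
```

```text
t 17.15 r 62.0mm ang -174.6 z 0.1479 resist 5.31N radial -2.22 fz -3.2 gf 59 [-0.86220165 -0.44976209  0.04899377]
```

Call:
{"method": "carry_out", "body": {"increments": [{"dp": [-0.1, 3.2, 0], "angular": [0, 0, 0], "hand": 0}, {"dp": [-0.1, 6.5, 0], "angular": [0, 0, 0], "hand": 0}]}}

```text
time_s: 17.35
position: [0.5096, 0.0601, 0.1479]
eef_rot: [0.001, 0.582, 0.813, -0.0]
force: [2.3, -5.1, -3.3]
finger_gap: 0.0134
grasp_force: 59.0
```

Call:
{"method": "carry_out", "body": {"increments": [{"dp": [0.2, 3.2, 0], "angular": [0, 0, 0], "hand": 0}, {"dp": [0.6, 6.5, 0], "angular": [0, 0, 0], "hand": 0}]}}

```text
time_s: 17.55
position: [0.51, 0.0666, 0.1479]
eef_rot: [0.001, 0.582, 0.813, -0.001]
force: [0.9, -5.4, -2.7]
finger_gap: 0.0135
grasp_force: 59.1
```

```bash
python3 -c "
from h import *
print(crank(),robot.sense()['moment'])"
```

```text
t 17.55 r 61.9mm ang 173.4 z 0.1479 resist 5.24N radial -1.49 fz -2.7 gf 59 [-0.9995978  -0.27686323 -0.0367963 ]
```

Call:
{"method": "carry_out", "body": {"increments": [{"dp": [0.5, 3.2, 0], "angular": [0, 0, 0], "hand": 0}, {"dp": [1.2, 6.4, 0], "angular": [0, 0, 0], "hand": 0}]}}

```text
time_s: 17.75
position: [0.5112, 0.0729, 0.1479]
eef_rot: [0.001, 0.582, 0.813, -0.001]
force: [1.7, -5.8, -3.1]
finger_gap: 0.0134
grasp_force: 59.1
```

Call:
{"method": "carry_out", "body": {"increments": [{"dp": [0.8, 3.1, 0], "angular": [0, 0, 0], "hand": 0}, {"dp": [1.8, 6.2, 0], "angular": [0, 0, 0], "hand": 0}]}}

```text
time_s: 17.95
position: [0.5129, 0.0789, 0.1479]
eef_rot: [0.001, 0.582, 0.813, -0.001]
force: [1.2, -6.9, -1.5]
finger_gap: 0.0133
grasp_force: 59.2
```

```bash
python3 -c "
from h import *
print(crank(),robot.sense()['moment'])"
```

```text
t 17.95 r 61.7mm ang 161.7 z 0.1479 resist 6.20N radial -3.32 fz -1.5 gf 59 [-1.2636918  -0.18378794 -0.05245017]
```

Call:
{"method": "carry_out", "body": {"increments": [{"dp": [1.2, 3.0, 0], "angular": [0, 0, 0], "hand": 0}, {"dp": [2.5, 5.9, 0], "angular": [0, 0, 0], "hand": 0}]}}

```text
time_s: 18.15
position: [0.5152, 0.0846, 0.1479]
eef_rot: [0.001, 0.582, 0.813, -0.001]
force: [0.4, -7.9, -1.6]
finger_gap: 0.0133
grasp_force: 59.3
```

Call:
{"method": "carry_out", "body": {"increments": [{"dp": [1.6, 2.8, 0], "angular": [0, 0, 0], "hand": 0}, {"dp": [3.2, 5.5, 0], "angular": [0, 0, 0], "hand": 0}]}}

```text
time_s: 18.35
position: [0.518, 0.0899, 0.1479]
eef_rot: [0.0, 0.582, 0.813, -0.002]
force: [-0.4, -8.9, 0.2]
finger_gap: 0.0134
grasp_force: 59.4
```

```bash
python3 -c "
from h import *
print(crank(),robot.sense()['moment'])"
```

```text
t 18.35 r 61.5mm ang 150.4 z 0.1479 resist 7.88N radial -4.06 fz 0.2 gf 59 [-1.52299214  0.19864216 -0.00933207]
```

Resistance is climbing 5.3, 6.2, 7.05, 7.9 N, which puts the squeeze at about 24 N. One more small step, then hold.

Call:
{"method": "carry_out", "body": {"increments": [{"dp": [1.2, 1.8, 0], "angular": [0, 0, 0], "hand": 0}, {"dp": [2.5, 3.4, 0], "angular": [0, 0, 0], "hand": 0}, {"dp": [2.5, 3.4, 0], "angular": [0, 0, 0], "hand": 0}, {"dp": [2.5, 3.4, 0], "angular": [0, 0, 0], "hand": 0}]}}

```text
time_s: 18.75
position: [0.5203, 0.0933, 0.1478]
eef_rot: [0.0, 0.582, 0.813, -0.002]
force: [-1.9, -7.7, 0.1]
finger_gap: 0.0134
grasp_force: 59.5
```

Run:
```python
from h import *
np.set_printoptions(precision=4,suppress=True)
print(crank(),robot.sense()["qpos"])
s=robot.sense();P={}
for c in("scene","side"):
    snap(c);P[c]={}
    for t in("handle_tip","handle_pivot","crank_hub","jar"):
        r=robot.tip_of(c,t);P[c][t]=r;print(c,t,[(np.round(x["position"],1),round(x["confidence"],2)) for x in r][:3])
for t in("handle_tip","handle_pivot","crank_hub"):
    if P["scene"][t] and P["side"][t]: print(t,tri([ray(c,P[c][t][0]["position"]) for c in P]))
```

```text
t 18.75 r 61.4mm ang 146.6 z 0.1478 resist 7.48N radial -2.64 fz 0.1 gf 59 [ 0.0342  0.4318  1.6341 -0.0033  1.0776 -0.2923]
scene handle_tip [(array([281.2, 238.6]), 0.68)]
scene handle_pivot [(array([282.2, 260. ]), 0.88), (array([278.6, 237.8]), 0.73)]
scene crank_hub [(array([272.5, 252.9]), 0.75)]
scene jar [(array([305.7, 245.1]), 0.96), (array([358.1, 218.1]), 0.75), (array([366.7, 273.2]), 0.56)]
side handle_tip [(array([295.9, 243.8]), 0.5)]
side handle_pivot [(array([294.8, 267.8]), 0.88)]
side crank_hub [(array([274.4, 264.1]), 0.65)]
side jar [(array([321.4, 218.3]), 0.98), (array([353.6, 264. ]), 0.78), (array([284.4, 253.9]), 0.71)]
handle_tip (array([0.5164, 0.0996, 0.1971]), [np.float64(0.0011559215364037596), np.float64(0.0011559215364036596)])
handle_pivot (array([0.5236, 0.0945, 0.1319]), [np.float64(1.5000203208937296e-05), np.float64(1.500020320882962e-05)])
crank_hub (array([0.5773, 0.0609, 0.0989]), [np.float64(0.002160957007196993), np.float64(0.002160957007197109)])
```

The squeeze is about 28 N by the torque estimate, and the tip is over the pivot. I'm releasing, rising, and turning the hand in line with the arm at 146° for folding.

Call:
{"method": "carry_out", "body": {"increments": [{"dp": [0, 0, 0], "angular": [0, 0, 0], "hand": 0.4}, {"dp": [0, 0, 0], "angular": [0, 0, 0], "hand": 0.5}, {"dp": [0, 0, 30], "angular": [0, 0, 0], "hand": 0.5}, {"dp": [0, 0, 65], "angular": [0, 0, 0], "hand": 0.5}, {"dp": [0, 0, 85], "angular": [0, 0, 7.5], "hand": 0.3}]}}

```text
time_s: 19.75
position: [0.5216, 0.0955, 0.2354]
eef_rot: [0.001, 0.527, 0.85, 0.001]
force: [0.7, 0.3, -1.0]
finger_gap: 0.0292
grasp_force: 0.0
```

Call:
{"method": "carry_out", "body": {"increments": [{"dp": [-10, 7, 0], "angular": [0, 0, 7.5], "hand": 0}, {"dp": [-20, 14, 0], "angular": [0, 0, 15], "hand": 0}, {"dp": [-30, 20, 0], "angular": [0, 0, 22.5], "hand": 0}, {"dp": [-37, 25, 0], "angular": [0, 0, 30], "hand": 0}, {"dp": [-37, 25, 0], "angular": [0, 0, 30], "hand": 0}]}}

```text
time_s: 20.25
position: [0.4832, 0.1208, 0.233]
eef_rot: [-0.0, 0.289, 0.957, 0.0]
force: [-0.4, -0.8, 1.1]
finger_gap: -0.0002
grasp_force: 0.0
```

Run:
```python
from h import *
np.set_printoptions(precision=4,suppress=True)
s=robot.sense();print(s["time_s"],s["position"],s["eef_rot"],s["force"],s["finger_gap"])
P={}
for c in("wrist","scene","side"):
    im=snap(c);P[c]={}
    if c=="scene": cv2.imwrite("pics/f1.png",cv2.resize(im[180:300,210:370],None,fx=4,fy=4,interpolation=cv2.INTER_CUBIC)[:,:,::-1])
    for t in("handle_tip","handle_pivot","crank_hub"): P[c][t]=robot.tip_of(c,t)
for t in("handle_tip","handle_pivot","crank_hub"):
    print(t,[(c,np.round(P[c][t][0]["position"],1)) for c in P if P[c][t]]);
    try: print(tri([ray(c,P[c][t][0]["position"],s) for c in P if P[c][t]]))
    except Exception as e: print(e)
```

```text
20.25 [0.4832 0.1208 0.233 ] [-0.      0.2889  0.9574  0.0003] [-0.4177 -0.8142  1.1058] -0.00016208774775888795
handle_tip [('scene', array([279.8, 236.9])), ('side', array([299. , 246.9]))]
(array([0.5081, 0.1129, 0.2086]), [np.float64(0.004020439817423834), np.float64(0.004020439817423988)])
handle_pivot [('scene', array([283.8, 259.5])), ('side', array([294.7, 268.4]))]
(array([0.5268, 0.0862, 0.1233]), [np.float64(0.0009586443180307158), np.float64(0.0009586443180304954)])
crank_hub [('scene', array([276.5, 253.1]))]
(array([0.1245, 0.554 , 0.7296]), [np.float64(5.721958498152797e-17)])
```

View pics/f1.png

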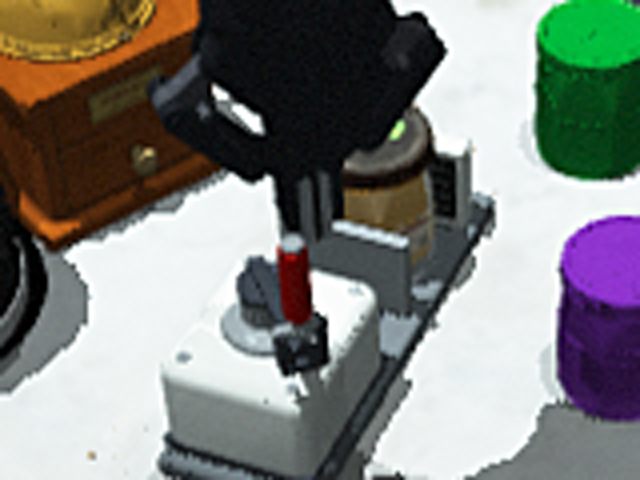

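The crop shows the handle upright at (293,285), its pivot at (300,350), with the jaw against the jar, which is upright, at (385,180). The closed fingers are beyond the arm's outer side. I'm descending and pushing the handle inward.

Call:
{"method": "carry_out", "body": {"increments": [{"dp": [-1, -1.5, -35], "angular": [0, 0, 0], "hand": 0}, {"dp": [-1, -1.5, -67], "angular": [0, 0, 0], "hand": 0}, {"dp": [7, -7, -67], "angular": [0, 0, 0], "hand": 0}, {"dp": [14, -12, -67], "angular": [0, 0, 0], "hand": 0}, {"dp": [21, -16.5, -67], "angular": [0, 0, 0], "hand": 0}]}}

```text
time_s: 21.35
position: [0.5069, 0.103, 0.1673]
eef_rot: [0.001, 0.29, 0.957, 0.001]
force: [-2.3, 0.2, 2.5]
finger_gap: 0.0
grasp_force: 1.5
```

Call:
{"method": "carry_out", "body": {"increments": [{"dp": [6, -4, 0], "angular": [0, 0, 0], "hand": 0}, {"dp": [12, -8, 0], "angular": [0, 0, 0], "hand": 0}, {"dp": [18, -12, 0], "angular": [0, 0, 0], "hand": 0}, {"dp": [24, -16, 0], "angular": [0, 0, 0], "hand": 0}, {"dp": [30, -20, 0], "angular": [0, 0, 0], "hand": 0}]}}

```text
time_s: 21.85
position: [0.5352, 0.0832, 0.1654]
eef_rot: [-0.0, 0.29, 0.957, 0.0]
force: [-2.5, 1.5, -0.4]
finger_gap: 0.0001
grasp_force: 0.9
```

```bash
python3 -c "
from h import *
s=robot.sense();P=np.array([.5205,.0935]);d=s['position'][:2]-P
print(s['position'],s['force'],d@[-.831,.556],d@[.556,.831])"
```

```text
[0.53515873 0.08322265 0.16537888] [-2.5280651   1.48344473 -0.36030895] -0.017895608628813526 -0.0003902253014077861
```

Call:
{"method": "carry_out", "body": {"increments": [{"dp": [4, -3, -5], "angular": [0, 0, 0], "hand": 0}, {"dp": [8, -5.5, -10], "angular": [0, 0, 0], "hand": 0}, {"dp": [12, -8, -16], "angular": [0, 0, 0], "hand": 0}, {"dp": [15, -10, -21], "angular": [0, 0, 0], "hand": 0}, {"dp": [16, -10.5, -25], "angular": [0, 0, 0], "hand": 0}]}}

```text
time_s: 22.35
position: [0.551, 0.0728, 0.1397]
eef_rot: [-0.0, 0.29, 0.957, -0.0]
force: [-0.9, 1.3, 2.0]
finger_gap: 0.0002
grasp_force: 0.9
```

Call:
{"method": "carry_out", "body": {"increments": [{"dp": [0, 0, -2], "angular": [0, 0, 0], "hand": 0}, {"dp": [0, 0, -4], "angular": [0, 0, 0], "hand": 0}, {"dp": [0, 0, -4], "angular": [0, 0, 0], "hand": 0}]}}

```text
time_s: 22.65
position: [0.5516, 0.073, 0.1372]
eef_rot: [0.001, 0.29, 0.957, 0.0]
force: [-0.2, -0.6, 2.7]
finger_gap: -0.0001
grasp_force: 1.7
```

Call:
{"method": "carry_out", "body": {"increments": [{"dp": [0, 0, -1.5], "angular": [0, 0, 0], "hand": 0}, {"dp": [0, 0, -3], "angular": [0, 0, 0], "hand": 0}, {"dp": [0, 0, -3], "angular": [0, 0, 0], "hand": 0}]}}

```text
time_s: 22.95
position: [0.5523, 0.0736, 0.1361]
eef_rot: [0.002, 0.29, 0.957, 0.001]
force: [-2.4, 1.7, 16.5]
finger_gap: 0.0003
grasp_force: 7.7
```

Hard stop reached: 16 N with the sleeve top at 0.136. I'm lifting off and checking.

Call:
{"method": "carry_out", "body": {"increments": [{"dp": [0, 0, 10], "angular": [0, 0, 0], "hand": 0}, {"dp": [0, 0, 50], "angular": [0, 0, 0], "hand": 0}, {"dp": [-20, 40, 95], "angular": [0, 0, 0], "hand": 0}, {"dp": [-40, 80, 130], "angular": [0, 0, 0], "hand": 0}, {"dp": [-40, 80, 130], "angular": [0, 0, 0], "hand": 0}]}}

```text
time_s: 23.45
position: [0.5105, 0.1554, 0.2669]
eef_rot: [0.002, 0.289, 0.957, 0.001]
force: [0.2, 0.2, -0.4]
finger_gap: 0.0002
grasp_force: 0.0
```

Run:
```python
from h import *
s=robot.sense();print(s["time_s"],s["position"],s["force"])
a=snap("scene")[180:300,220:350];b=snap("side")[190:310,220:350]
cv2.imwrite("pics/z.png",cv2.resize(np.hstack([a,b]),None,fx=3,fy=3,interpolation=cv2.INTER_CUBIC)[:,:,::-1])
```

```text
23.45 [0.5105211  0.15536532 0.26693066] [ 0.22767471  0.24349702 -0.43495218]
```

View pics/z.png

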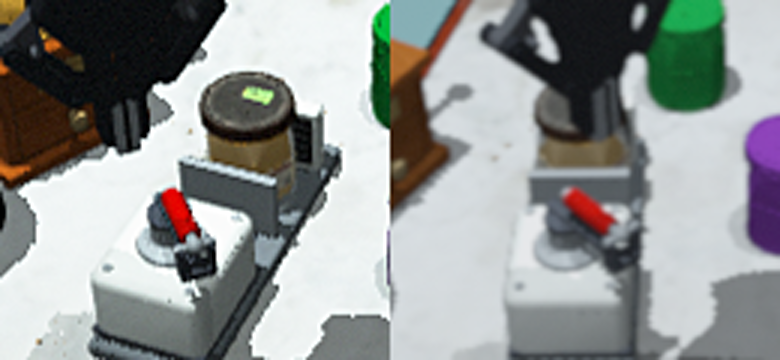

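The handle lies flat over the arm at crop (180,215) and (590,210). The jar stands upright between both jaws at (247,120), and the hand is clear.

```bash
python3 -c "
from bench import robot
print(robot.job_done())"
```

```text
the job is handed in; nothing more can be done
None
```

I raised the handle upright, turned the crank until the jar was held at about 28 N (estimated from the force at the handle), folded the handle flat again and withdrew the hand; the job is handed in, but no verdict came back.

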